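Clamp an opened phone in the cam-lock board holder

ROBOT

A 6-joint arm with a two-finger parallel gripper is mounted at the origin on a cart in front of the work surface, level with it; the furniture and walls round the work are solid. World frame = base frame: x ahead of the robot, y to its left, z up, the work surface at z = 0. Lengths are in m, angles in rad, forces in N, time in s.
With the tool pointing down it reaches from about 0.35 to 0.85 m from the base axis. Payload 8.1 kg.
Tool frame: the origin (TCP) lies midway between the tips of the shut fingers; the grasp point (between the pads) lies arm.grasp_offset behind it (arm.grasp_offset is the distance from the TCP to the grasp point, in m); z points along the fingers, y is the line along which they close (so a half turn about z gives the same grasp; the last joint's range is limited). The gripper opens to 85 mm and grips with 20 to 120 N. Pads are 22 mm wide; open, the fingers measure 114 mm over their backs; the gripper's body (76 mm by 85 mm) begins 54 mm behind the grasp point. The pads swing forward as they close: fully open they stand 13 mm farther back than shut.
Start: joints at [1.07, 0.13, 1.488, -0, 1.523, -0.085], TCP at [0.242, 0.549, 0.231] pointing down, gripper open.
Joint ranges: [-2.96, 2.96], [-0.89, 2.26], [0.02, 2.5], [-1.34, 4.48], [0, 2.73], [-2.66, 2.66]. Speed limits (rad/s): [2.39, 2.39, 2.79, 3.14, 3.14, 3.14].

INTERFACE

Orientations are given as a unit quaternion [x, y, z, w].
In Python, from rig import arm, imaging, ticket gives the robot as it stands.
- The arm moves only by the shell command python3 -m inch 'ROWS' [OPENING] [FORCE]. ROWS is JSON, a list that holds one entry, the list of rows, each a list of 4 numbers: the shift along the tool's x, y, z in units of 30 mm (1.0 is 30 mm), then the turn about the tool's z in degrees. In form: [[[dx, dy, dz, roll], ...]]. A call has exactly 8 rows; each row is the pose to reach, as a shift and turn from the pose commanded when the call began, along the tool's axes at that moment; what a row does not reach only later rows make up. A row lasts 1/10 s, in which the tool goes at most 50 mm and 8.59 degrees, less where a joint would pass 70% of its speed; a pose out of reach is approached as far as the arm can. A call with a gripper value outside its range is refused whole. OPENING is the gripper command: -1 is shut, 1 is fully open, values between are in proportion, set as the call begins (- or left out, the last holds). The fingers move at their own pace and stop on an object; FORCE is the grip in N (left out, the last holds). Time passes only in rows, so rows that repeat a pose let the fingers close, or fill a call up. It gives the time, the measured TCP pose, the force, the opening and the grip force at its end, in the units of the state.
- arm.get_state(): the state, without advancing time (a new reading comes with each control period).
- imaging.camera(name): name is "side" or "top" or "wrist"; returns (picture, depth): 400x640x3 uint8, red, green, blue; 400x640 float32, m along the optical axis (not along the pixel's ray), 0 where there is no reading.
- imaging.camera_params(name): a dict with "fx", "fy", "cx", "cy" (pixels), "pose" (4x4, takes a point from camera to world coordinates). Camera axes: x right, y up, looking along -z (the intrinsics and any distortion apply to the point x, -y, -z); pixel columns grow to the right and rows downward; lengths in m; the calibration is good to about 2 mm. A picture is of the moment at which its call begins: read the wrist's pose just before it. camera_params takes no time and is no camera call; for the wrist camera it gives the pose at the moment of the call.
- ticket.close_job(): hands the job in; it is judged then, once.
The state is a dict: "time": time; "joints": joint angles; "qd": joint speeds; "joint_torque": joint torques, N m; "ee_pos": TCP position; "tcp_rot": TCP orientation; "wrist_force": force on the tool from outside, world axes, zero at the start; "wrist_torque": the same for the moment, N m; "width": opening from 0.0 (shut) to 1.0 (fully open); "grip_force": force on a finger pad.
Only numpy, scipy, OpenCV 4.12 (cv2) and the standard library are available. Lean on these libraries where they do the work, as an engineer would, in place of code of your own. Each camera call takes 0.05 s, during which the arm holds its last target. There are 200 camera calls.

TASK

Clamp the opened phone in the board holder. Slide the jaw up by its post so that the phone is pushed against the sprung stop and held firmly between them, with the stop pressed in a few millimetres on its springs but not bottomed out; then flip the cam lever over centre, all the way shut, to lock the jaw's rod. Do not force anything or disturb the other things on the bench.

Things in the scene. Friction and masses are not known exactly. Their poses are not given: they have to be found in the camera images.
- holder: Aluminium board holder, fixed on the bench: base plate 110 x 320 mm, its top 8 mm above the bench. Origin: underside of the plate, 145 mm from its -y end. +y is the way the jaw closes, towards the sprung stop; +x points across the plate, away from the lever. Two black rails at x = +/-0.030 carry the phone (their top at z = 0.026).
- stop_range (a point): Point fixed on the holder at y = 0.103, 36 mm above the bench: middle of the range in which the sprung stop may have been set. The stop's lip (90 mm wide) faces -y, its face anywhere from 14 mm before to 14 mm beyond this point; where is not measured, find it by feel. The lip yields 7 mm to +y against springs of 2 N/mm (no preload), then is solid.
- clamp_head (a point): Middle of the clamp head that the jaw's rod runs through, on the rod's axis 34 mm above the bench, at y = -0.110 in the holder's frame. The head is a block 44 mm long (y), 46 mm wide (x), its top 48 mm above the bench, with the round cam housing (33 mm across, same height) on its -x side; the cam lever turns on top of the housing.
- jaw: Sliding jaw: aluminium bar 90 mm wide (x), 18 mm thick, rubber face, on a 14 mm steel rod running back (-y) through the clamp head. Slides along the holder's y only, 75 mm, and stays where it is left: its bush drags with 8 N. Origin: middle of the rubber face, 34 mm above the bench; axes as the holder's. Its bar reaches from 28 to 47 mm above the bench.
- push_post (a point): Middle of the upright black round post on the jaw, 16 mm in diameter, from 54 to 84 mm above the bench (this point: 69 mm), 10 mm behind the jaw's face. To move the jaw push the post from its -y side, or pinch it. Behind it at least 55 mm are free to the clamp head.
- phone: Opened phone with its board, grey frame 145 x 71 x 8 mm, 0.12 kg, loose, lying flat across the two rails, long sides facing jaw and stop, slightly askew and short of both. Origin: middle of its underside; x along its length, y across. Do not squeeze it with more than 15 N.
- cam_lever (a joint): Angle of the dark steel cam lever, rad: 0 = fully open, 1.833 = shut on its stop; grows counter-clockwise seen from above. Free up to about 0.7; then resists, most at 1.1 to 1.2 (0.5 N m: 8 to 9 N at lever_grip), falling to nothing at dead centre, 1.55; beyond it snaps shut by itself and stays. Let go before, it swings back. Shut, the rod holds against 40 N and more.
- lever_pivot (a point): Pivot of the cam lever, on its upright axis at the lever's mid-height, 56 mm above the bench: in the holder's frame x = -0.027, y = -0.110.
- lever_grip (a point): Point to push on the handle, on the face pushed to close it, 61 mm from the pivot, 56 mm above the bench. Handle 13 mm wide and high (49 to 63 mm above the bench), 89 mm long. Axes: x outward along the handle, y the way it moves in closing. Open, the handle points along the holder's -x turned 15 degrees towards +y; shut, along -y, pushed there towards +x.
- cutters: red-handled side cutters, 123 x 46 x 12 mm, bystander
- driver_red: precision screwdriver with red cap, 105 mm long, bystander
- tweezers_black: black tweezers, 110 mm long, bystander
- flux_jar: small flux jar, 38 mm across, 33 mm high, bystander
- tape_roll: roll of tape lying flat, 86 mm across, 12 mm high, bystander
- parts_box: flat parts box with clear lid, 119 x 165 x 34 mm, bystander
- air_blower: green rubber blower bulb, 54 x 130 x 52 mm, bystander

How it is judged:
By the outcome, as a careful person would: the job done as asked, in the order asked, and still so for the second after the job is handed in, with the robot touching nothing.
It also fails if it takes over 58 s, if anything falls off the work surface, if the arm or the gripper's body presses on something with over 40 N, if the wrist force passes 120 N, or if a joint passes its speed limit or range.

## Working session

There is one attempt and no reset: what is moved stays moved. The work goes in short steps, Python scripts to look and compute and a shell command to move; the robot and the scene stay as the last step left them, time stands still between calls to the robot, and variables do not carry over. Pictures are saved under pics/ and viewed, at most 10 in all, crops included, and the job is handed in when it is done.

```bash
ls; mkdir -p pics; python3 - <<'E'
from rig import arm, imaging
import cv2,numpy as np
s=arm.get_state();print(s['time'],s['ee_pos'],s['tcp_rot'],arm.grasp_offset,s['wrist_force'])
for n in ['top','side']:
    im,d=imaging.camera(n);p=imaging.camera_params(n)
    np.savez(''+n+'0.npz',im=im,d=d,**{k:np.array(p[k]) for k in ['fx','fy','cx','cy','pose']})
    cv2.imwrite('pics/%s0.png'%n,im[...,::-1]);print(n,{k:v for k,v in p.items()})
E
```

```text
pics
0.0 [0.24205989 0.54840211 0.23025648] [ 2.06391558e-01  9.78469050e-01 -8.79445218e-04 -2.65672681e-04] 0.0187 [ 0.48137022 -0.6866804  -0.11668818]
top {'fx': 483.4313384832709, 'fy': 483.4313384832709, 'cx': 321.3335719300331, 'cy': 198.38797075153045, 'pose': array([[ 0.01175832,  0.99019129, -0.13922267,  0.341343  ],
       [-0.9995994 ,  0.01522465,  0.02385898, -0.0229591 ],
       [ 0.02574457,  0.13888636,  0.98997363,  1.29959409],
       [ 0.        ,  0.        ,  0.        ,  1.        ]])}
side {'fx': 396.3236136363457, 'fy': 396.3236136363457, 'cx': 318.1308341505917, 'cy': 199.9599220925619, 'pose': array([[ 0.98036705,  0.12844229, -0.1496096 ,  0.33948493],
       [-0.19717502,  0.63253914, -0.74901018, -0.82213386],
       [-0.00157065,  0.76380417,  0.64544614,  0.75862016],
       [ 0.        ,  0.        ,  0.        ,  1.        ]])}
```

View pics/top0.png

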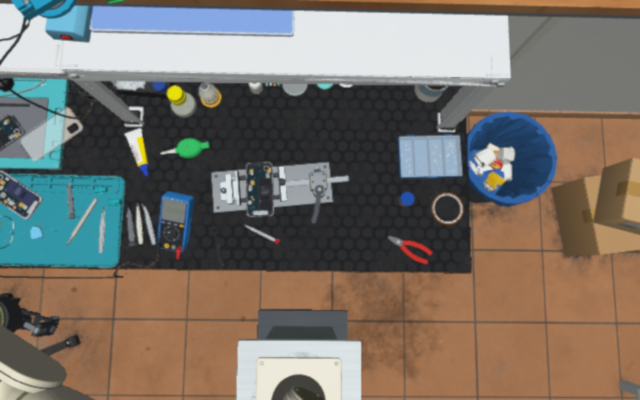

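View pics/side0.png

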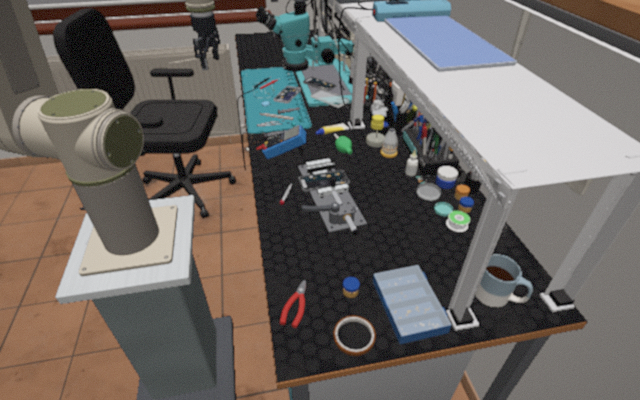

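The holder lies at about (212–335, 163–213) in the top view, with the jaw's rod pointing right (world −y) and the lever at (317, 205). I'll zoom in on a crop and turn it into world coordinates.

```bash
cat > h.py <<'E'
import numpy as np
def proj(P,f):
    T=np.linalg.inv(f['pose']);c=T[:3,:3]@np.array(P)+T[:3,3]
    return f['cx']+f['fx']*c[0]/-c[2], f['cy']+f['fy']*-c[1]/-c[2]
def ray(u,v,z,f):
    d=f['pose'][:3,:3]@np.array([(u-f['cx'])/f['fx'],-(v-f['cy'])/f['fy'],-1]);o=f['pose'][:3,3]
    return o+d*(z-o[2])/d[2]
E
python3 - <<'E'
import numpy as np,cv2
from h import *
f=np.load('top0.npz');im=f['im'];print(im.shape)
c=im[150:230,200:360];cv2.imwrite('pics/crop.png',cv2.resize(c,None,fx=5,fy=5,interpolation=cv2.INTER_CUBIC)[...,::-1])
E
```

```text
(400, 640, 3)
```

View pics/crop.png

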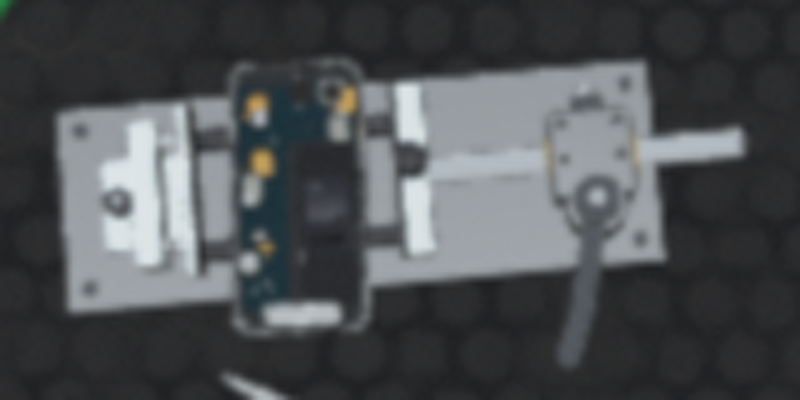

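The crop shows plate corners at about (57,113), (645,62), (665,260) and (70,312), the post at (410,160), the lever pivot at (597,197) and the handle tip at (568,362). Next I'll fit the holder pose.

```bash
python3 - <<'E'
import numpy as np
from h import *
f=np.load('top0.npz')
g=lambda u,v,z:ray(200+u/5,150+v/5,z,f)
W=np.array([g(u,v,.008)[:2] for u,v in [(57,113),(645,62),(665,260),(70,312)]])
H=np.array([[.055,.175],[.055,-.145],[-.055,-.145],[-.055,.175]])
print(W,[np.linalg.norm(W[i]-W[(i+1)%4]) for i in range(4)])
a=W-W.mean(0);b=H-H.mean(0)
th=np.arctan2((b[:,0]*a[:,1]-b[:,1]*a[:,0]).sum(),(a*b).sum())
R=np.array([[np.cos(th),-np.sin(th)],[np.sin(th),np.cos(th)]]);t=W.mean(0)-R@H.mean(0)
print('th',th,np.degrees(th),'t',t, 'res',W-(H@R.T+t))
inv=lambda p:R.T@(p[:2]-t)
for n,u,v,z in [('post',410,158,.084),('pivot',597,197,.063),('tip',568,362,.056),('jaw c',396,88,.047),('jaw c2',435,252,.047),('ph',235,62,.034),('ph',235,330,.034),('ph',365,62,.034),('ph',365,330,.034),('stop',197,270,.04),('stop',183,105,.04),('drivertip',225,375,.005)]:
    w=g(u,v,z);print(n,w,inv(w))
E
```

```text
[[ 0.58879679  0.24395911]
 [ 0.62244939 -0.07384276]
 [ 0.51362865 -0.08568186]
 [ 0.48076097  0.23237816]] [np.float64(0.31957866866140716), np.float64(0.10946285354272348), np.float64(0.3197537425364249), np.float64(0.10865475261544144)]
th 0.10458638649339229 5.992358540595416 t [0.55297489 0.06428512] res [[-6.08302280e-04 -1.11555929e-04]
 [-3.62365543e-04  3.38039817e-04]
 [ 2.15841664e-04 -1.75157982e-05]
 [ 7.54826159e-04 -2.08968090e-04]]
post [0.55392929 0.04845679 0.084     ] [-0.00070322 -0.01584148]
pivot [ 0.53867987 -0.04747553  0.063     ] [-0.02588425 -0.10965763]
tip [ 0.45338646 -0.03371349  0.056     ] [-0.10927491 -0.08706651]
jaw c [0.59770217 0.05885662 0.047     ] [ 0.04391617 -0.01006818]
jaw c2 [0.51081571 0.03645295 0.047     ] [-0.04483437 -0.02327885]
ph [0.6130015  0.14556736 0.034     ] [0.06818414 0.07457156]
ph [0.46972865 0.14083111 0.034     ] [-0.07480029  0.08481829]
ph [0.6141993  0.07653331 0.034     ] [0.06216853 0.00578969]
ph [0.4707091  0.07285609 0.034     ] [-0.0809215   0.01711234]
stop [0.50036216 0.16090519 0.04      ] [-0.04223851  0.10158466]
stop [0.58807311 0.17136248 0.04      ] [0.04608487 0.10282816]
drivertip [0.44842984 0.14911232 0.005     ] [-0.09511818  0.09527775]
```

Plate sides come out at 319.7 × 109 mm against 320 × 110, and the pivot and jaw width also match. Holder origin is about (0.553, 0.064) with yaw 6.0°. The jaw face is at y ≈ −0.006, the stop face at about +0.102, and the phone is about 4° askew.

Plan: push the post with the +x side of the shut fingers (tool x along holder +y), then swing the lever with the −x side.

```bash
python3 -m inch '[[[-0.8,-0.55,0,7.5],[-2.0,-1.4,0,15],[-3.3,-2.3,0,22.5],[-4.6,-3.3,0,30],[-5.9,-4.2,0,37.5],[-7.2,-5.1,0,45],[-8.5,-6.0,0,52.5],[-9.8,-6.9,0,60]]]' -1 40
cat >> h.py <<'E'
TH=0.10459;T=np.array([.55297,.06429])
RH=np.array([[np.cos(TH),-np.sin(TH)],[np.sin(TH),np.cos(TH)]])
def stat(target=None):
    "TCP in holder frame, tool-x yaw relative to holder, force in holder frame; shift to target (holder x,y,z, yaw deg) in row units"
    from rig import arm
    from scipy.spatial.transform import Rotation as Ro
    s=arm.get_state();R=Ro.from_quat(s['tcp_rot']).as_matrix();p=np.array(s['ee_pos'])
    h=RH.T@(p[:2]-T);yaw=np.degrees(np.arctan2(R[1,0],R[0,0])-TH);F=np.array(s['wrist_force'])
    print('t%.2f'%s['time'],'H',np.round(h,4),'z%.4f'%p[2],'yaw %.2f'%yaw,'F',np.round(RH.T@F[:2],1),round(F[2],1),'w',round(s['width'],3),'q6 %.2f'%s['joints'][5],'zax',np.round(R[:,2],3))
    if target is not None:
        w=np.r_[RH@np.array(target[:2])+T,target[2]]
        print('rows',np.round(R.T@(w-p)/.03,2),'roll',round(-(target[3]-yaw),1))
E
python3 -c "
from h import *
stat((-.0007,-.043,.12,90))"
```

```text
time: 0.9
ee_pos: [0.4281, 0.239, 0.231]
tcp_rot: [0.67, 0.742, -0.0, -0.0]
wrist_force: [1.0, -0.1, -0.2]
width: 0.002
grip_force: 0.0
t0.90 H [-0.106   0.1868] z0.2310 yaw 89.89 F [ 0.9 -0.2] -0.2 w 0.002 q6 0.30 zax [-0. -0. -1.]
rows [-7.65  3.53  3.7 ] roll -0.1
```

```bash
python3 -m inch '[[[-1.2,0.55,0.3,0],[-2.6,1.2,0.8,0],[-4.0,1.85,1.5,0],[-5.4,2.5,2.2,0],[-6.6,3.05,2.9,0],[-7.4,3.4,3.5,0],[-7.65,3.53,3.7,0],[-7.65,3.53,3.7,0]]]'
python3 - <<'E'
from h import *
from rig import imaging
import cv2
stat((-.0007,-.043,.06,90))
f=imaging.camera_params('wrist');im,d=imaging.camera('wrist')
np.savez('w1.npz',im=im,d=d,**{k:np.array(f[k]) for k in ['fx','fy','cx','cy','pose']})
cv2.imwrite('pics/w1.png',im[...,::-1])
E
```

```text
time: 1.7
ee_pos: [0.5568, 0.0232, 0.1187]
tcp_rot: [0.669, 0.744, -0.001, -0.001]
wrist_force: [-0.1, 1.1, 0.3]
width: -0.002
grip_force: 0.0
t1.70 H [-0.0005 -0.0412] z0.1187 yaw 90.08 F [0.  1.1] 0.3 w -0.002 q6 -0.16 zax [-0.003  0.    -1.   ]
rows [-0.06 -0.    1.96] roll 0.1
```

View pics/w1.png

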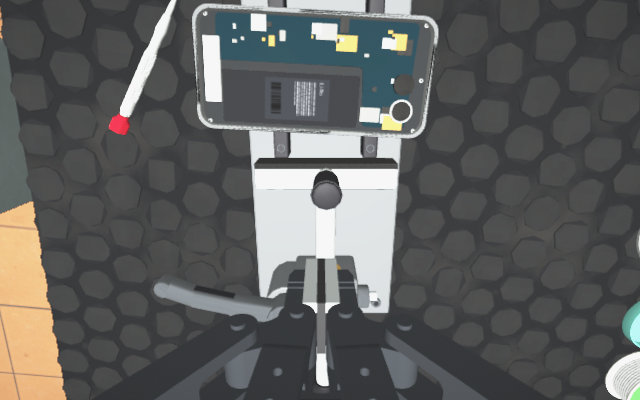

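The wrist view shows the post top at about (326,194), straight ahead of the fingertips at about (322,262). The phone is square enough and the path is clear.

```bash
python3 - <<'E'
from h import *
f=np.load('w1.npz')
for n,u,v,z in [('post',326,195,.084),('jawL',256,159,.047),('jawR',398,159,.047),('tip',155,290,.063)]:
    w=ray(u,v,z,f);print(n,RH.T@(w[:2]-T))
E
python3 -m inch '[[[-0.06,0,0.3,0],[-0.06,0,0.8,0],[-0.06,0,1.3,0],[-0.06,0,1.7,0],[-0.06,0,1.95,0],[-0.06,0,1.95,0],[-0.06,0,1.95,0],[-0.06,0,1.95,0]]]'
python3 -c "
from h import *
stat((-.0007,-.035,.06,90))"
```

```text
post [ 0.00143349 -0.01290145]
jawL [-0.04164736 -0.00118098]
jawR [ 0.04636505 -0.00103648]
tip [-0.10990699 -0.08487191]
time: 2.55
ee_pos: [0.5585, 0.0221, 0.0626]
tcp_rot: [0.668, 0.744, 0.0, 0.001]
wrist_force: [0.3, -0.3, -0.2]
width: 0.0
grip_force: 0.0
t2.55 H [ 0.0011 -0.0425] z0.0626 yaw 90.18 F [ 0.2 -0.3] -0.2 w 0.0 q6 -0.16 zax [ 0.001 -0.    -1.   ]
rows [ 0.25 -0.06  0.08] roll 0.2
```

```bash
python3 -m inch '[[[0.05,0,0.1,0],[0.1,0,0.1,0],[0.15,0,0.1,0],[0.2,0,0.1,0],[0.25,0,0.1,0],[0.3,0,0.1,0],[0.35,0,0.1,0],[0.4,0,0.1,0]]]' | tail -4
python3 -c "
from h import *
stat()"
python3 -m inch '[[[0.1,0,0,0],[0.2,0,0,0],[0.3,0,0,0],[0.4,0,0,0],[0.5,0,0,0],[0.6,0,0,0],[0.65,0,0,0],[0.7,0,0,0]]]' | tail -4
python3 -c "
from h import *
stat()"
```

```text
tcp_rot: [0.668, 0.744, -0.001, 0.001]
wrist_force: [0.4, -7.1, -0.3]
width: 0.0
grip_force: 4.0
t3.35 H [ 0.0005 -0.0317] z0.0589 yaw 90.18 F [-0.4 -7.1] -0.3 w 0.0 q6 -0.14 zax [ 0.    -0.002 -1.   ]
tcp_rot: [0.668, 0.744, -0.001, 0.001]
wrist_force: [1.1, -8.3, -0.1]
width: -0.001
grip_force: 4.4
t4.15 H [ 0.0004 -0.011 ] z0.0589 yaw 90.16 F [ 0.2 -8.3] -0.1 w -0.001 q6 -0.10 zax [ 0.    -0.003 -1.   ]
```

```bash
for i in 1; do python3 -m inch '[[[0.03,0,0,0],[0.06,0,0,0],[0.1,0,0,0],[0.13,0,0,0],[0.16,0,0,0],[0.2,0,0,0],[0.2,0,0,0],[0.2,0,0,0]]]' >/dev/null; python3 -c "
from h import *
stat()"; done
python3 -m inch '[[[0.03,0,0,0],[0.06,0,0,0],[0.08,0,0,0],[0.1,0,0,0],[0.1,0,0,0],[0.1,0,0,0],[0.1,0,0,0],[0.1,0,0,0]]]' >/dev/null; python3 -c "
from h import *
stat()"
```

```text
t4.95 H [ 0.0004 -0.0049] z0.0589 yaw 90.16 F [ 1.1 -8.1] 0.0 w 0.003 q6 -0.09 zax [ 0.    -0.002 -1.   ]
t5.75 H [ 0.0004 -0.002 ] z0.0589 yaw 90.16 F [ 1.5 -7.8] -0.1 w 0.001 q6 -0.08 zax [ 0.    -0.002 -1.   ]
```

Face is at about +0.027, with only bush drag so far. I'll continue in 1.5–2 mm steps.

```bash
python3 -m inch '[[[0.02,0,0,0],[0.03,0,0,0],[0.05,0,0,0],[0.07,0,0,0],[0.07,0,0,0],[0.07,0,0,0],[0.07,0,0,0],[0.07,0,0,0]]]' >/dev/null; python3 -c "
from h import *
stat()"
python3 -m inch '[[[0.02,0,0,0],[0.03,0,0,0],[0.05,0,0,0],[0.07,0,0,0],[0.07,0,0,0],[0.07,0,0,0],[0.07,0,0,0],[0.07,0,0,0]]]' >/dev/null; python3 - <<'E'
from h import *
from rig import imaging
import cv2
stat()
f=imaging.camera_params('wrist');im,d=imaging.camera('wrist')
np.savez('w2.npz',im=im,d=d,**{k:np.array(f[k]) for k in ['fx','fy','cx','cy','pose']})
cv2.imwrite('pics/w2.png',im[...,::-1])
E
```

```text
t6.55 H [0.0004 0.0001] z0.0589 yaw 90.15 F [ 0.4 -8.3] -0.6 w -0.003 q6 -0.08 zax [ 0.    -0.003 -1.   ]
t7.35 H [0.0004 0.0017] z0.0589 yaw 90.15 F [ 0.7 -9.9] -0.9 w -0.001 q6 -0.08 zax [ 0.001 -0.003 -1.   ]
```

View pics/w2.png

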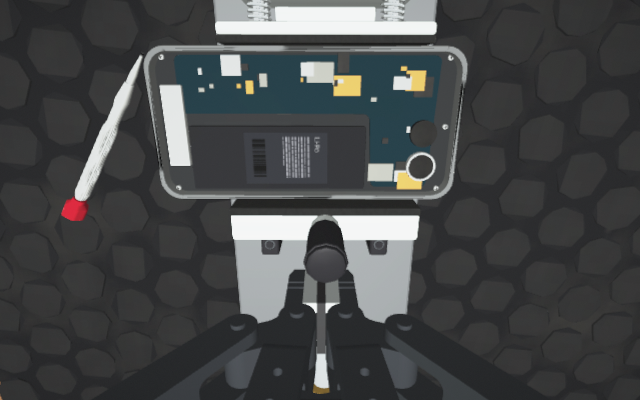

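The wrist view shows the phone square, touching both the jaw (row ~205) and the stop lip (row ~40), and the force has begun to rise (9.9 N). About 2 mm more will load the springs to 3 mm, roughly 14 N in total.

```bash
python3 -m inch '[[[0.01,0,0,0],[0.02,0,0,0],[0.03,0,0,0],[0.04,0,0,0],[0.05,0,0,0],[0.06,0,0,0],[0.06,0,0,0],[0.06,0,0,0]]]' >/dev/null; python3 -c "
from h import *
stat()"
python3 -m inch '[[[0,0,0,0],[0,0,0,0],[0,0,0,0],[0,0,0,0],[0,0,0,0],[0,0,0,0],[0,0,0,0],[0,0,0,0]]]' >/dev/null; python3 -c "
from h import *
stat()"
```

```text
t8.20 H [0.0004 0.0029] z0.0589 yaw 90.14 F [  0.2 -12.8] 0.2 w 0.0 q6 -0.07 zax [ 0.001 -0.004 -1.   ]
t9.00 H [0.0004 0.0029] z0.0589 yaw 90.14 F [  0.4 -13.9] -0.4 w -0.0 q6 -0.07 zax [ 0.001 -0.004 -1.   ]
```

```bash
python3 -m inch '[[[0.01,0,0,0],[0.02,0,0,0],[0.02,0,0,0],[0.02,0,0,0],[0.02,0,0,0],[0.02,0,0,0],[0.02,0,0,0],[0.02,0,0,0]]]' >/dev/null; python3 -c "
from h import *
stat()"
python3 -m inch '[[[-0.05,0,0,0],[-0.15,0,0,0],[-0.3,0,0,0],[-0.5,0,0,0],[-0.6,0,-0.3,0],[-0.6,0,-1,0],[-0.6,0,-1.6,0],[-0.6,0,-1.6,0]]]' >/dev/null; python3 -c "
from h import *
import numpy as np
# lever: holder frame, open angle 165deg; TCP on the pushing side offset 11mm + gap
p=np.array([-.027,-.110]);
for a,g in [(0,.011+.01)]:
    t=np.radians(165)+a;u=np.array([np.cos(t),np.sin(t)]);n=np.array([-u[1],u[0]])
    c=p+.061*u-n*(.0065*0+g);print(c,n);stat((c[0],c[1],.10,75))
"
```

```text
t9.80 H [0.0004 0.0033] z0.0589 yaw 90.14 F [ -0.1 -14.2] -1.2 w -0.001 q6 -0.07 zax [ 0.001 -0.004 -1.   ]
[-0.08048628 -0.0739276 ] [-0.25881905 -0.96592583]
t10.60 H [ 0.0028 -0.0121] z0.1106 yaw 90.18 F [-0.2  0.3] -0.0 w -0.002 q6 -0.11 zax [ 0.006  0.    -1.   ]
rows [-2.05 -2.78  0.34] roll 15.2
```

```bash
python3 -m inch '[[[-0.3,-0.4,0,2],[-0.7,-1.0,0.1,4],[-1.1,-1.6,0.2,7],[-1.5,-2.2,0.3,10],[-1.8,-2.6,0.34,13],[-1.93,-2.75,0.34,15],[-1.93,-2.75,0.34,15],[-1.93,-2.75,0.34,15]]]' >/dev/null; python3 - <<'E'
from h import *
from rig import imaging
import cv2
stat((-.0794,-.0701,.052,75))
f=imaging.camera_params('wrist');im,d=imaging.camera('wrist')
np.savez('w3.npz',im=im,d=d,**{k:np.array(f[k]) for k in ['fx','fy','cx','cy','pose']})
cv2.imwrite('pics/w3.png',im[...,::-1])
E
```

```text
t11.40 H [-0.0814 -0.0698] z0.0968 yaw 75.24 F [-1.   0.6] 0.2 w -0.006 q6 0.02 zax [ 0.001  0.    -1.   ]
rows [0.01 0.07 1.49] roll 0.2
```

View pics/w3.png

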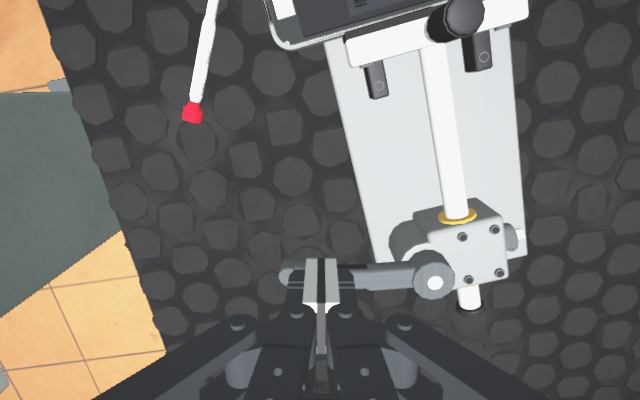

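The view shows the fingers in front of the handle (edge at row ~265, tip ~(283,277), pivot (435,281)), and the jaw and phone have stayed together. I'll check the clearance numerically.

```bash
python3 - <<'E'
from h import *
f=np.load('w3.npz')
for n,u,v,z in [('pivot',435,282,.065),('edge',375,264,.063),('edge2',290,264,.063),('tip',280,278,.06),('post',462,18,.084)]:
    w=ray(u,v,z,f);print(n,RH.T@(w[:2]-T))
print(proj(np.r_[RH@np.array([-.0814,-.0698])+T,.0968],f))
E
```

```text
pivot [-0.02499284 -0.10840905]
edge [-0.0556416  -0.08951791]
edge2 [-0.10215814 -0.07722866]
tip [-0.11110167 -0.08605277]
post [-0.00016922  0.02115328]
(np.float64(322.4519158426036), np.float64(275.42505227754106))
```

```bash
python3 -m inch '[[[0.2,0.05,0,0],[0.2,0.05,0.1,0],[0.2,0.05,0.4,0],[0.2,0.05,0.8,0],[0.2,0.05,1.2,0],[0.2,0.05,1.45,0],[0.2,0.05,1.45,0],[0.2,0.05,1.45,0]]]' >/dev/null; python3 - <<'E'
from h import *
stat()
# desired TCP (contact, 11mm + 6.5 offset from centreline, 61 mm out) for lever angle a
for a in [0,.3,.6,.9,1.2,1.5,1.7,1.833]:
    t=np.radians(165)+a;u=np.array([np.cos(t),np.sin(t)]);n=np.array([-u[1],u[0]])
    c=np.array([-.027,-.110])+.061*u-.0175*n
    stat((c[0],c[1],.053,75+np.degrees(a)))
E
```

```text
t12.25 H [-0.0792 -0.0645] z0.0528 yaw 75.18 F [-0.5  0.1] -0.6 w -0.006 q6 0.03 zax [-0.001  0.    -1.   ]
t12.25 H [-0.0792 -0.0645] z0.0528 yaw 75.18 F [-0.5  0.1] -0.6 w -0.006 q6 0.03 zax [-0.001  0.    -1.   ]
rows [-0.43  0.04 -0.01] roll 0.2
t12.25 H [-0.0792 -0.0645] z0.0528 yaw 75.18 F [-0.5  0.1] -0.6 w -0.006 q6 0.03 zax [-0.001  0.    -1.   ]
rows [-1.06 -0.05 -0.01] roll -17.0
t12.25 H [-0.0792 -0.0645] z0.0528 yaw 75.18 F [-0.5  0.1] -0.6 w -0.006 q6 0.03 zax [-0.001  0.    -1.   ]
rows [-1.68  0.06 -0.01] roll -34.2
t12.25 H [-0.0792 -0.0645] z0.0528 yaw 75.18 F [-0.5  0.1] -0.6 w -0.006 q6 0.03 zax [-0.001  0.    -1.   ]
rows [-2.25  0.34 -0.01] roll -51.4
t12.25 H [-0.0792 -0.0645] z0.0528 yaw 75.18 F [-0.5  0.1] -0.6 w -0.006 q6 0.03 zax [-0.001  0.    -1.   ]
rows [-2.7   0.78 -0.01] roll -68.6
t12.25 H [-0.0792 -0.0645] z0.0528 yaw 75.18 F [-0.5  0.1] -0.6 w -0.006 q6 0.03 zax [-0.001  0.    -1.   ]
rows [-3.01  1.34 -0.01] roll -85.8
t12.25 H [-0.0792 -0.0645] z0.0528 yaw 75.18 F [-0.5  0.1] -0.6 w -0.006 q6 0.03 zax [-0.001  0.    -1.   ]
rows [-3.11  1.75 -0.01] roll -97.2
t12.25 H [-0.0792 -0.0645] z0.0528 yaw 75.18 F [-0.5  0.1] -0.6 w -0.006 q6 0.03 zax [-0.001  0.    -1.   ]
rows [-3.14  2.03 -0.01] roll -104.8
```

```bash
python3 -m inch '[[[-0.2,0.02,0,0],[-0.43,0.04,0,0],[-0.64,0.01,0,-5.5],[-0.85,-0.02,0,-11],[-1.06,-0.05,0,-17],[-1.27,-0.02,0,-23],[-1.48,0.02,0,-29],[-1.68,0.06,0,-34]]]' >/dev/null; python3 - <<'E'
from h import *
for a in [.75,.9,1.05,1.2,1.35,1.5,1.6,1.7,1.833]:
    t=np.radians(165)+a;u=np.array([np.cos(t),np.sin(t)]);n=np.array([-u[1],u[0]])
    c=np.array([-.027,-.110])+.061*u-.0175*n
    print(a);stat((c[0],c[1],.053,75+np.degrees(a)))
E
```

```text
0.75
t13.05 H [-0.0899 -0.1146] z0.0537 yaw 109.41 F [0.5 1. ] 0.6 w 0.001 q6 -0.67 zax [ 0.001 -0.    -1.   ]
rows [-0.28 -0.07  0.02] roll -8.6
0.9
t13.05 H [-0.0899 -0.1146] z0.0537 yaw 109.41 F [0.5 1. ] 0.6 w 0.001 q6 -0.67 zax [ 0.001 -0.    -1.   ]
rows [-0.59 -0.09  0.02] roll -17.2
1.05
t13.05 H [-0.0899 -0.1146] z0.0537 yaw 109.41 F [0.5 1. ] 0.6 w 0.001 q6 -0.67 zax [ 0.001 -0.    -1.   ]
rows [-0.91 -0.06  0.02] roll -25.8
1.2
t13.05 H [-0.0899 -0.1146] z0.0537 yaw 109.41 F [0.5 1. ] 0.6 w 0.001 q6 -0.67 zax [ 0.001 -0.    -1.   ]
rows [-1.22  0.02  0.02] roll -34.3
1.35
t13.05 H [-0.0899 -0.1146] z0.0537 yaw 109.41 F [0.5 1. ] 0.6 w 0.001 q6 -0.67 zax [ 0.001 -0.    -1.   ]
rows [-1.51  0.14  0.02] roll -42.9
1.5
t13.05 H [-0.0899 -0.1146] z0.0537 yaw 109.41 F [0.5 1. ] 0.6 w 0.001 q6 -0.67 zax [ 0.001 -0.    -1.   ]
rows [-1.78  0.31  0.02] roll -51.5
1.6
t13.05 H [-0.0899 -0.1146] z0.0537 yaw 109.41 F [0.5 1. ] 0.6 w 0.001 q6 -0.67 zax [ 0.001 -0.    -1.   ]
rows [-1.95  0.44  0.02] roll -57.3
1.7
t13.05 H [-0.0899 -0.1146] z0.0537 yaw 109.41 F [0.5 1. ] 0.6 w 0.001 q6 -0.67 zax [ 0.001 -0.    -1.   ]
rows [-2.1   0.59  0.02] roll -63.0
1.833
t13.05 H [-0.0899 -0.1146] z0.0537 yaw 109.41 F [0.5 1. ] 0.6 w 0.001 q6 -0.67 zax [ 0.001 -0.    -1.   ]
rows [-2.28  0.8   0.02] roll -70.6
```

```bash
python3 -m inch '[[[-0.14,-0.03,0,-4],[-0.28,-0.07,0,-8.6],[-0.43,-0.08,0,-13],[-0.59,-0.09,0,-17],[-0.75,-0.08,0,-21],[-0.91,-0.06,0,-26],[-1.06,-0.02,0,-30],[-1.06,-0.02,0,-30]]]' >/dev/null; python3 - <<'E'
from h import *
for a in [1.2,1.35,1.5,1.6,1.7,1.8]:
    t=np.radians(165)+a;u=np.array([np.cos(t),np.sin(t)]);n=np.array([-u[1],u[0]])
    c=np.array([-.027,-.110])+.061*u-.0175*n
    print(a);stat((c[0],c[1],.053,75+np.degrees(a)))
E
```

```text
1.2
t13.85 H [-0.0799 -0.1449] z0.0536 yaw 139.21 F [-0.7 -0.7] -0.2 w 0.001 q6 -1.25 zax [ 0.001 -0.    -1.   ]
rows [-0.16 -0.04  0.02] roll -4.5
1.35
t13.85 H [-0.0799 -0.1449] z0.0536 yaw 139.21 F [-0.7 -0.7] -0.2 w 0.001 q6 -1.25 zax [ 0.001 -0.    -1.   ]
rows [-0.47 -0.08  0.02] roll -13.1
1.5
t13.85 H [-0.0799 -0.1449] z0.0536 yaw 139.21 F [-0.7 -0.7] -0.2 w 0.001 q6 -1.25 zax [ 0.001 -0.    -1.   ]
rows [-0.79 -0.07  0.02] roll -21.7
1.6
t13.85 H [-0.0799 -0.1449] z0.0536 yaw 139.21 F [-0.7 -0.7] -0.2 w 0.001 q6 -1.25 zax [ 0.001 -0.    -1.   ]
rows [-1.   -0.04  0.02] roll -27.5
1.7
t13.85 H [-0.0799 -0.1449] z0.0536 yaw 139.21 F [-0.7 -0.7] -0.2 w 0.001 q6 -1.25 zax [ 0.001 -0.    -1.   ]
rows [-1.2   0.01  0.02] roll -33.2
1.8
t13.85 H [-0.0799 -0.1449] z0.0536 yaw 139.21 F [-0.7 -0.7] -0.2 w 0.001 q6 -1.25 zax [ 0.001 -0.    -1.   ]
rows [-1.4   0.08  0.02] roll -38.9
```

There should be about 8 N at this angle but I read none, so I'll look.

```bash
python3 - <<'E'
from h import *
from rig import imaging
import cv2
f=imaging.camera_params('wrist');im,d=imaging.camera('wrist')
np.savez('w4.npz',im=im,d=d,**{k:np.array(f[k]) for k in ['fx','fy','cx','cy','pose']})
t,dt=imaging.camera('top');c=cv2.resize(t[150:230,200:360],(640,320))
cv2.imwrite('pics/w4.png',np.vstack([cv2.resize(im,(400,250)),c[:,120:520]])[...,::-1])
E
```

```text
(no output)
```

View pics/w4.png

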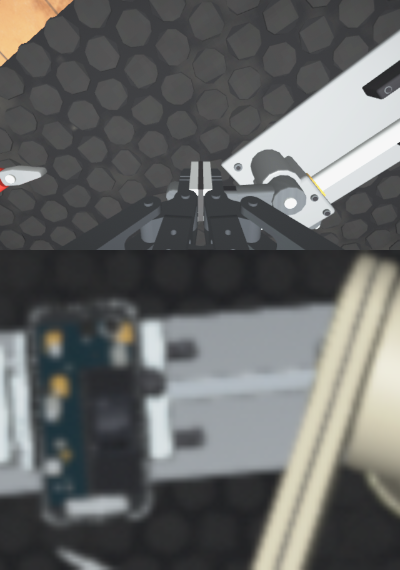

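```bash
cat >> h.py <<'E'
def lever(fn):
    f=np.load(fn);d=f['d'];v,u=np.nonzero(d>0);z=d[v,u]
    c=np.stack([(u-f['cx'])/f['fx']*z,-(v-f['cy'])/f['fy']*z,-z]);w=f['pose'][:3,:3]@c+f['pose'][:3,3:4]
    h=RH.T@(w[:2]-T[:,None]);r=h-np.array([[-.027],[-.110]]);rr=np.hypot(*r)
    m=(w[2]>.053)&(w[2]<.068)&(rr<.095)&(rr>.02)
    for lo in np.arange(.02,.095,.01):
        k=m&(rr>=lo)&(rr<lo+.01)
        if k.sum()>5:
            a=np.degrees(np.unwrap(np.arctan2(r[1,k],r[0,k])))%360
            print('r%.3f n%d'%(lo,k.sum()),'ang deg pct5/50/95',np.round(np.percentile(a,[5,50,95]),1),'z',w[2,k].mean().round(4))
E
python3 -c "
from h import *
lever('w3.npz');print();lever('w4.npz')"
```

```text
r0.020 n472 ang deg pct5/50/95 [143.3 153.5 172.2] z 0.0613
r0.030 n454 ang deg pct5/50/95 [152.  158.3 171.1] z 0.0613
r0.040 n276 ang deg pct5/50/95 [154.8 157.3 168.5] z 0.06
r0.050 n42 ang deg pct5/50/95 [156.8 157.4 158.2] z 0.0568
r0.070 n90 ang deg pct5/50/95 [158.3 158.8 159.3] z 0.0577
r0.080 n267 ang deg pct5/50/95 [158.5 160.4 165. ] z 0.0605

r0.020 n393 ang deg pct5/50/95 [212.2 216.8 220.6] z 0.0592
r0.030 n494 ang deg pct5/50/95 [219.  221.4 228.7] z 0.0601
r0.040 n156 ang deg pct5/50/95 [220.5 221.9 225.7] z 0.0588
r0.050 n124 ang deg pct5/50/95 [202.  203.3 204.7] z 0.0646
r0.060 n236 ang deg pct5/50/95 [201.6 203.2 204.8] z 0.063
r0.070 n289 ang deg pct5/50/95 [205.  209.7 223.6] z 0.0629
r0.080 n331 ang deg pct5/50/95 [223.  224.6 228.1] z 0.0604
```

The lever has followed the finger: it has turned about 64° (1.12 rad). I'll continue to over-centre and watch the force.

```bash
python3 -m inch '[[[-0.08,-0.02,0,-2],[-0.16,-0.04,0,-4.5],[-0.24,-0.05,0,-6.5],[-0.32,-0.06,0,-9],[-0.4,-0.07,0,-11],[-0.47,-0.08,0,-13],[-0.47,-0.08,0,-13],[-0.47,-0.08,0,-13]]]' >/dev/null; python3 - <<'E'
from h import *
for a in [1.5,1.6,1.7,1.8]:
    t=np.radians(165)+a;u=np.array([np.cos(t),np.sin(t)]);n=np.array([-u[1],u[0]])
    c=np.array([-.027,-.110])+.061*u-.0175*n
    print(a);stat((c[0],c[1],.053,75+np.degrees(a)))
from rig import imaging
f=imaging.camera_params('wrist');im,d=imaging.camera('wrist')
np.savez('w5.npz',im=im,d=d,**{k:np.array(f[k]) for k in ['fx','fy','cx','cy','pose']})
lever('w5.npz')
E
```

```text
1.5
t14.75 H [-0.0711 -0.155 ] z0.0532 yaw 152.07 F [0.3 0.6] -0.0 w -0.001 q6 -1.48 zax [ 0. -0. -1.]
rows [-0.33 -0.09  0.01] roll -8.9
1.6
t14.75 H [-0.0711 -0.155 ] z0.0532 yaw 152.07 F [0.3 0.6] -0.0 w -0.001 q6 -1.48 zax [ 0. -0. -1.]
rows [-0.54 -0.1   0.01] roll -14.6
1.7
t14.75 H [-0.0711 -0.155 ] z0.0532 yaw 152.07 F [0.3 0.6] -0.0 w -0.001 q6 -1.48 zax [ 0. -0. -1.]
rows [-0.76 -0.1   0.01] roll -20.3
1.8
t14.75 H [-0.0711 -0.155 ] z0.0532 yaw 152.07 F [0.3 0.6] -0.0 w -0.001 q6 -1.48 zax [ 0. -0. -1.]
rows [-0.97 -0.07  0.01] roll -26.1
r0.020 n316 ang deg pct5/50/95 [227.  231.1 233.9] z 0.0584
r0.030 n424 ang deg pct5/50/95 [233.6 235.5 240.2] z 0.0595
r0.040 n80 ang deg pct5/50/95 [234.7 235.7 237.7] z 0.0577
r0.050 n132 ang deg pct5/50/95 [213.8 215.2 216.6] z 0.0645
r0.060 n265 ang deg pct5/50/95 [213.6 215.4 217. ] z 0.0631
r0.070 n306 ang deg pct5/50/95 [217.2 221.9 237.6] z 0.0628
r0.080 n291 ang deg pct5/50/95 [236.7 238.1 241. ] z 0.06
```

```bash
python3 -m inch '[[[-0.16,-0.04,0,-4.5],[-0.33,-0.09,0,-9],[-0.43,-0.1,0,-12],[-0.54,-0.1,0,-15],[-0.65,-0.1,0,-17.5],[-0.76,-0.1,0,-20],[-0.76,-0.1,0,-20],[-0.76,-0.1,0,-20]]]' >/dev/null; python3 - <<'E'
from h import *
import cv2
for a in [1.833]:
    t=np.radians(165)+a;u=np.array([np.cos(t),np.sin(t)]);n=np.array([-u[1],u[0]])
    c=np.array([-.027,-.110])+.061*u-.0175*n
    print(a);stat((c[0],c[1],.053,75+np.degrees(a)))
from rig import imaging
f=imaging.camera_params('wrist');im,d=imaging.camera('wrist')
np.savez('w6.npz',im=im,d=d,**{k:np.array(f[k]) for k in ['fx','fy','cx','cy','pose']})
lever('w6.npz')
cv2.imwrite('pics/w6.png',im[...,::-1])
E
```

```text
1.833
t15.60 H [-0.0524 -0.1682] z0.0531 yaw 172.08 F [-0.1 -0.6] -0.1 w 0.007 q6 -1.84 zax [ 0. -0. -1.]
rows [-0.28 -0.06  0.  ] roll -7.9
r0.020 n331 ang deg pct5/50/95 [248.5 252.2 254.9] z 0.0584
r0.030 n435 ang deg pct5/50/95 [254.2 256.2 261.2] z 0.0596
r0.040 n114 ang deg pct5/50/95 [255.1 256.3 258.7] z 0.058
r0.050 n134 ang deg pct5/50/95 [234.9 236.2 237.5] z 0.0643
r0.060 n264 ang deg pct5/50/95 [234.4 236.2 237.8] z 0.063
r0.070 n297 ang deg pct5/50/95 [238.  242.6 257.1] z 0.0628
r0.080 n327 ang deg pct5/50/95 [256.5 258.  261.1] z 0.0603
```

View pics/w6.png

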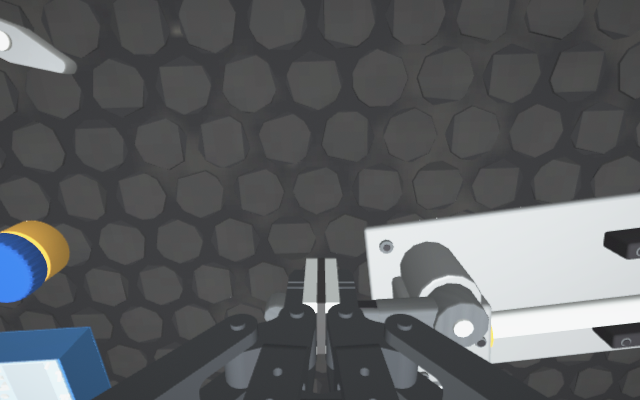

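```bash
python3 -m inch '[[[-0.07,-0.01,0,-2],[-0.14,-0.03,0,-4],[-0.21,-0.05,0,-6],[-0.28,-0.06,0,-8],[-0.31,-0.06,0,-8],[-0.34,-0.06,0,-8],[-0.34,-0.06,0,-8],[-0.34,-0.06,0,-8]]]' >/dev/null; python3 - <<'E'
from h import *
stat()
from rig import imaging
f=imaging.camera_params('wrist');im,d=imaging.camera('wrist')
np.savez('w7.npz',im=im,d=d,**{k:np.array(f[k]) for k in ['fx','fy','cx','cy','pose']})
lever('w7.npz')
E
```

```text
t16.45 H [-0.0459 -0.1709] z0.0522 yaw -179.89 F [-14.8  -0.1] 7.5 w -0.001 q6 -1.98 zax [-0.007  0.001 -1.   ]
r0.020 n282 ang deg pct5/50/95 [253.3 256.8 259.5] z 0.0579
r0.030 n411 ang deg pct5/50/95 [259.1 261.  265.4] z 0.0595
r0.040 n110 ang deg pct5/50/95 [260.1 261.  263.1] z 0.0581
r0.050 n152 ang deg pct5/50/95 [241.1 242.5 243.9] z 0.064
r0.060 n280 ang deg pct5/50/95 [240.9 242.6 244.4] z 0.0627
r0.070 n367 ang deg pct5/50/95 [244.5 249.4 263. ] z 0.0623
r0.080 n403 ang deg pct5/50/95 [261.2 263.2 267.3] z 0.0607
```

The stop is felt (15 N) and the lever has turned about 104°. I'll back off, rise, and check that it stays.

```bash
python3 -m inch '[[[0.1,0,0,0],[0.3,0,0,0],[0.6,0,0,0],[0.8,0,-0.3,0],[0.8,0,-1,0],[0.8,0,-2,0],[0.8,0,-2.5,0],[0.8,0,-2.5,0]]]' >/dev/null; python3 - <<'E'
from h import *
import cv2
stat((-.06,-.09,.15,90))
from rig import imaging
f=imaging.camera_params('wrist');im,d=imaging.camera('wrist')
np.savez('w8.npz',im=im,d=d,**{k:np.array(f[k]) for k in ['fx','fy','cx','cy','pose']})
lever('w8.npz')
cv2.imwrite('pics/w8.png',im[...,::-1])
E
```

```text
t17.30 H [-0.0646 -0.1725] z0.1315 yaw -179.83 F [-0.1  0.2] -0.1 w 0.001 q6 -2.00 zax [ 0.006 -0.002 -1.   ]
rows [-0.16  2.75 -0.62] roll -269.8
r0.020 n315 ang deg pct5/50/95 [255.  263.9 281.1] z 0.0614
r0.030 n313 ang deg pct5/50/95 [259.4 265.  277.7] z 0.0612
r0.040 n213 ang deg pct5/50/95 [260.5 262.9 270. ] z 0.0603
r0.050 n80 ang deg pct5/50/95 [261.3 262.2 265.8] z 0.058
r0.060 n67 ang deg pct5/50/95 [261.7 262.2 262.8] z 0.0566
r0.070 n220 ang deg pct5/50/95 [261.3 262.7 267.9] z 0.0607
r0.080 n189 ang deg pct5/50/95 [261.3 263.6 268.2] z 0.0611
```

View pics/w8.png

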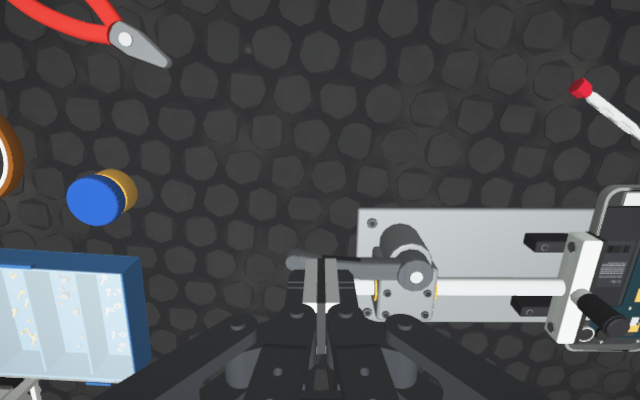

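Lever turned 104.8° (1.83 rad) from its open reading and it stays with nothing touching it. One last check on the jaw and stop from a viewpoint above.

```bash
python3 -m inch '[[[0,0.2,-1,5],[-0.2,0.6,-1.5,13],[-0.6,1.2,-1.5,21],[-1,1.8,-1.5,29],[-1.4,2.4,-1.5,37],[-1.8,3,-1.5,45],[-2,3.4,-1.5,53],[-2.1,3.6,-1.5,60]]]' >/dev/null;  python3 -m inch '[[[0,0,0,7],[0,0,0,14],[0,0,0,21],[0,0,0,28],[0,0,0,30],[0,0,0,30],[0,0,0,30],[0,0,0,30]]]' >/dev/null; python3 - <<'E'
from h import *
import cv2
stat()
from rig import imaging
f=imaging.camera_params('wrist');im,d=imaging.camera('wrist')
np.savez('w9.npz',im=im,d=d,**{k:np.array(f[k]) for k in ['fx','fy','cx','cy','pose']})
cv2.imwrite('pics/w9.png',im[...,::-1])
E
```

```text
t18.95 H [-0.0042 -0.0632] z0.1723 yaw 90.24 F [ 0.7 -0. ] 0.1 w -0.001 q6 -0.20 zax [-0.001  0.    -1.   ]
```

View pics/w9.png

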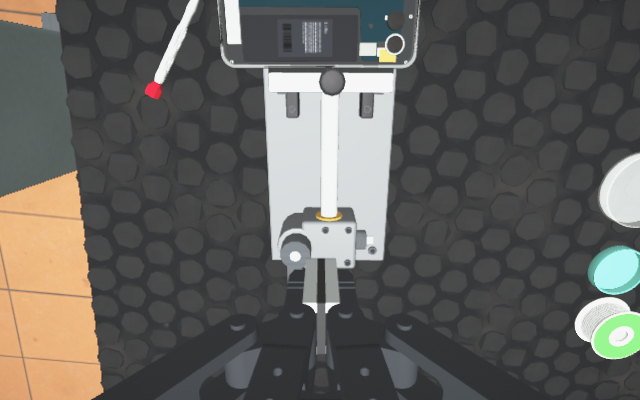

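The jaw (row ~70) is still tight on the phone, the post is at (332,82), and the screwdriver is undisturbed. I'll check the post position in numbers.

```bash
python3 - <<'E'
from h import *
for n,u,v in [('w9.npz',332,81),('w3.npz',462,18)]:
    f=np.load(n);print(n,RH.T@(ray(u,v,.084,f)[:2]-T))
E
```

```text
w9.npz [0.00159964 0.02263531]
w3.npz [-0.00016922  0.02115328]
```

```bash
python3 -c "
from rig import ticket
print(ticket.close_job())"
```

```text
the job is handed in; nothing more can be done
None
```

The phone is clamped with the sprung stop pressed in about 3 mm, the cam lever is shut on its stop (1.83 rad), and the job is handed in; the lever showed almost no resistance on the way (under 1 N where 8–9 N was expected), and I did not test the lock by pulling on the jaw, but both stayed put once released.

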